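# Release the pressure cap of a paint pot

### The arm

A 6-joint arm with a two-finger parallel gripper is mounted at the origin on the work surface. World frame = base frame: x ahead of the robot, y to its left, z up, the work surface at z = 0. Lengths are in mm, angles in rad, forces in N, time in s.
With the tool pointing down it reaches from about 300 to 775 mm from the base axis. Payload 14.6 kg.
Tool frame: the origin (TCP) lies between the finger pads; the fingertips stand 19 mm ahead of it and the grasp point (between the pads) is the TCP; z points along the fingers, y is the line along which they close (so a half turn about z gives the same grasp; the last joint's range is limited). The gripper opens to 94 mm and grips with 3 to 60 N. Pads are 16 mm wide; open, the fingers measure 119 mm over their backs; the gripper's body (75 mm by 177 mm) begins 78 mm behind the grasp point.
Start: joints at [1.163, 0.3, 1.521, -0, 1.321, -0.067], TCP at [183.83, 518.359, 224.446] pointing down, gripper open.
Joint ranges: [-3.03, 3.03], [-0.79, 2.21], [0.23, 2.52], [-1.04, 4.18], [0, 3.07], [-2.55, 2.55]. Speed limits (rad/s): [2.22, 2.22, 2.57, 3.14, 3.14, 3.14].

### API

Orientations are given as [roll, pitch, yaw] about the fixed x, y, z axes, in that order (R = Rz(yaw) Ry(pitch) Rx(roll)).
In Python, from cell import monitor, imaging, job, find_in, trace gives the robot as it stands. The module is installed in compiled form; this text tells all that it offers.
- The arm moves only by the tool arm_command, never from a script. Its argument "steps" is a list of rows, each a list of 5 numbers: the opening, from 0 (shut) to 1 (fully open), then the shift along the tool's x, y, z in mm, then the turn about the tool's z in degrees. In form: [[gripper, dx, dy, dz, turn], ...]. A call has 1 to 20 rows; each row is the pose to reach, as a shift and turn from the pose commanded when the call began, along the tool's axes at that moment; what a row does not reach only later rows make up. A row lasts 1/8 s, in which the tool goes at most 62.5 mm and 10.7 degrees, less where a joint would pass 70% of its speed; a pose out of reach is approached as far as the arm can. A call with a gripper value outside its range is refused whole. The fingers move at their own pace and stop on an object; "force" is the grip in N (left out, the last holds). Time passes only in rows, so rows that repeat a pose let the fingers close. It gives the time, the measured TCP pose, the force, the opening and the grip force at its end, in the units of the state.
- monitor.read_state(): the state, without advancing time (a new reading comes with each control period).
- imaging.camera(name): name is "scene" or "top"; returns a dict with "img" (480x640x3 uint8, red, green, blue), "mtx" (3x3 intrinsics, pixels), "view" (4x4, takes a point from world to camera coordinates). Camera axes: x right, y down, z forward; pixel columns grow to the right and rows downward; lengths in mm; the calibration is good to about 2 mm. A picture is of the moment at which its call begins. There is no depth.
- job.sign_off(): hands the job in; it is judged then, once.
Trained networks look in a picture, given as the dict that the camera call returned (one of the last four; its "shot" number tells which), for a name from the list of things; names that differ only in an ending like _2 or _b are one class to them, and where a whole thing is asked for, a point or a joint stands for the part that bears it (a point fixed in the world has none). Each returns a list of dicts, best first, with "p" (0 to 1); they miss things now and then, are a little off and sometimes report something else, mostly with a low value. They report only what shows in the picture. A call takes as long as a camera call. They do not tell look-alikes from the thing itself.
- find_in(picture, target): "rect" ([centre column, centre row, width, height] in pixels, round what is visible of it).
- trace(picture, target): "region" (480x640 bool, what is visible of it) and "rect" ([centre column, centre row, width, height] in pixels, round what is visible of it).
The state is a dict: "clock": time; "joints": joint angles; "qd": joint speeds; "effort": joint torques, N m; "eef_pos": TCP position; "eef_rot": TCP orientation; "wrist_force": force on the tool from outside, world axes, zero at the start; "moment": the same for the moment, N m; "finger_gap": finger opening in mm; "finger_force": force on a finger pad.
Only numpy, scipy, OpenCV 4.12 (cv2) and the standard library are available. Lean on these libraries where they do the work, as an engineer would, in place of code of your own. Each camera call takes 0.05 s, during which the arm holds its last target. There are 200 camera calls.

### The job

Open the paint pressure pot: turn its cap counter-clockwise to the first stop, press it down there against its spring, keep it down while you turn it past the stop until it comes free, then lift it off and stand it upright on its stem in the flat steel tray. Feel for the stops and never force the cap: push and twist it gently, with little more than the spring needs, and leave the other things on the bench where they are.

Things in the scene. Friction and masses are not known exactly. Their poses are not given: they have to be found in the camera images.
- cap_handle (a point): Cap of a paint pot, bare aluminium, 140 g: a ribbed disc 75 mm across with one straight bar on top as handle. The point is the bar's centre, half-way up; z is the cap's axis (up), x runs along the bar. The bar is 60 mm long (x), 14 thick (y), 28 high; the disc's top is 14 mm below the point. Locked, the cap turns about its axis with light friction (up to 0.1 N m) until a stop.
- cap_foot (a point): Centre of the underside of the cap's stem, on its axis 47.5 mm below cap_handle; axes as there. The stem is 32 mm thick; two lugs on it reach 28.5 mm from the axis. Turned counter-clockwise (seen from above) the cap meets its first stop 12 to 40 degrees from its start: the place is hidden, to be felt. Held down 6 to 8 mm it passes the stop (5 is the least).
- cap: The same cap; origin at cap_foot. Pressed within 4 degrees of the first stop it sinks up to 9 mm, then hits bottom hard; its spring starts at 7 N and adds 0.6 N per mm. Pressed anywhere else before, it gives 1.5 mm and jams hard. 42 degrees past the stop (within 5) the lugs are free and the cap lifts straight out; turned further, up to a hard end at 57, it is shut in again.
- pot_mouth (a point): Centre of the rim of the pot's neck, 150 mm above the bench; z up. The neck is 68 mm across. While the cap is locked, cap_handle is 31.5 mm above this point, on its axis. The lugs are clear of the rim when cap_handle is more than 48 mm above this point.
- pot: Paint pressure pot: an upright grey steel tank 150 mm across, fixed to the bench, with a round gauge and a brass outlet low on its sides. Origin at the centre of its underside, z up. Its yaw does not tell where the stops are.
- tray_in (a point): Centre of the inner floor of the flat square steel tray, 150 by 150 mm outside, walls 3 mm thick, rim 18 mm above the bench, fixed; z up. Empty, to the left or right of the pot. With the cap standing in it on its stem, cap_handle is 47.5 mm above this point.
- tin: Bystander: round steel paint tin, 84 mm across, 105 high, on the other side of the pot from the tray. Origin under its centre.
- tape: Bystander: roll of masking tape lying flat, 100 mm across, 25 high, beyond the pot. Origin under its centre.
- block: Bystander: painted wooden pedestal, 75 mm square, 78 high, beyond the pot. Origin under its centre.
- wrench: Bystander: steel wrench lying flat, 150 mm long, beyond the pot. Origin under its centre.
There are look-alikes about, which are no part of the job. What is shaped like the cap but orange or red is not meant.

How it is judged (in metres and radians):
On the way, in this order (a step that is already met when the one before it is completed fails the run):
1. the cap is pressed down at its first stop, at least 5 mm below its locked height (z of cap_handle in the frame of pot_mouth below 0.0265 m), for 0.1 s.
2. the cap is free and lifted clear of the neck (z of cap_handle in the frame of pot_mouth above 0.06 m), for 0.1 s.
At the end, for the whole second after the job is handed in: The cap stands upright (within 6 degrees) on its stem on the tray's floor, its axis within 55 mm of the tray's centre along each side, at rest and let go (x of cap_handle in the frame of tray_in between -0.055 and 0.055 m and y of cap_handle in the frame of tray_in between -0.055 and 0.055 m and z of cap_handle in the frame of tray_in between 0.043 and 0.052 m and angle between cap_handle's own z axis and vertical below 0.1 rad and linear speed of cap below 0.02 m/s); the robot touches nothing.
It fails at once if the cap is forced: contact force between cap and pot above 40 N (contact force between cap and pot above 40 N).
It fails at once if the tin, tape roll, painted block or wrench is moved more than 15 mm (distance of any of tin, tape, block, wrench from where it was at the start of the episode above 0.015 m).
It also fails if it takes over 67 s, if anything falls off the work surface, if the arm or the gripper's body presses on something with over 40 N, if the wrist force passes 120 N, or if a joint passes its speed limit or range.

## Working session

There is one attempt and no reset: what is moved stays moved. The work goes in short steps, Python scripts to look and compute and a tool call to move; the robot and the scene stay as the last step left them, time stands still between calls to the robot, and variables do not carry over. Pictures are saved under pics/ and viewed, at most 10 in all, crops included, and the job is handed in when it is done.

Besides the shell and the picture viewer there is one more tool, called after "Call:" as name([rows], argument=value, ...), one row to a line, values as JSON. arm_command: Moves the arm, as the interface text tells. Its arguments: {"type":"object","properties":{"steps":{"type":"array","items":{"type":"array","items":{"type":"number"}}},"force":{"type":"number"}},"required":["steps"]}

```bash
mkdir -p pics
cat > h.py <<'E'
from cell import monitor, imaging, job, find_in, trace
import numpy as np, cv2
def ray(c,u,v):
    V=c["view"];R=V[:3,:3];t=V[:3,3];d=R.T@np.linalg.inv(c["mtx"])@np.array([u,v,1.]);return -R.T@t,d
def at(c,u,v,z):
    o,d=ray(c,u,v);return o+d*(z-o[2])/d[2]
def proj(c,p):
    q=c["mtx"]@(c["view"]@np.append(p,1))[:3];return q[:2]/q[2]
E
python3 - <<'E'
from h import *
s=monitor.read_state();print(s)
for n in("top","scene"):
    c=imaging.camera(n);cv2.imwrite(f"pics/{n}0.png",c["img"][:,:,::-1])
    print(n,ray(c,320,240)[0].round())
    for k in("cap","pot","tray_in","tin","tape","block","wrench"):
        print(k,[(np.round(r["rect"]).tolist(),round(r["p"],2)) for r in find_in(c,k)][:4])
E
```

```text
{'clock': 0.0, 'joints': array([ 1.16339976e+00,  3.00482371e-01,  1.52157308e+00, -1.49486881e-05,
        1.32069057e+00, -6.65836591e-02]), 'qd': array([ 0.00048305, -0.00060142,  0.00039787,  0.00025573,  0.00103122,
       -0.00012372]), 'effort': array([ 2.94448755e-04, -5.31809700e+01, -3.52731299e+01,  7.07899220e-02,
        2.45124620e-02, -6.45804903e-05]), 'eef_pos': array([183.74343903, 518.14959491, 223.88351991]), 'eef_rot': array([-3.14044088e+00, -6.22910988e-05,  2.80078342e+00]), 'wrist_force': array([ 0.46814231, -0.02067152, -0.29866403]), 'moment': array([-0.00899318, -0.07287641, -0.04659696]), 'finger_force': 0.0, 'finger_gap': 93.88918545849526}
top [ 478.   15. 1104.]
cap [([317.0, 323.0, 48.0, 47.0], 0.96), ([300.0, 236.0, 40.0, 37.0], 0.74), ([401.0, 294.0, 39.0, 39.0], 0.58)]
pot [([320.0, 317.0, 91.0, 99.0], 0.6)]
tray_in [([185.0, 320.0, 93.0, 91.0], 0.8)]
tin [([460.0, 350.0, 56.0, 46.0], 0.82)]
tape [([223.0, 211.0, 50.0, 54.0], 0.89)]
block [([408.0, 209.0, 51.0, 59.0], 0.78)]
wrench [([312.0, 178.0, 73.0, 22.0], 0.72)]
scene [1176. -951.  846.]
cap [([336.0, 288.0, 36.0, 34.0], 0.89), ([249.0, 323.0, 38.0, 35.0], 0.88), ([264.0, 227.0, 30.0, 29.0], 0.64)]
pot [([266.0, 270.0, 73.0, 68.0], 0.82)]
tray_in [([321.0, 238.0, 73.0, 42.0], 0.74)]
tin [([175.0, 331.0, 46.0, 62.0], 0.89)]
tape [([386.0, 268.0, 40.0, 32.0], 0.64)]
block [([318.0, 353.0, 57.0, 64.0], 0.59)]
wrench [([384.0, 322.0, 30.0, 45.0], 0.61)]
```

View pics/top0.png

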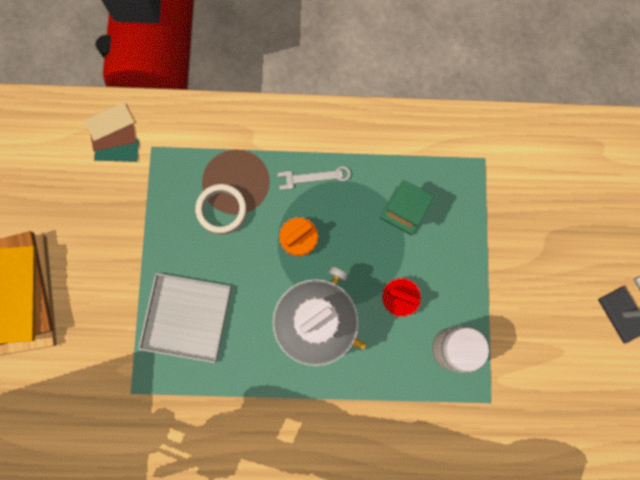

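View pics/scene0.png

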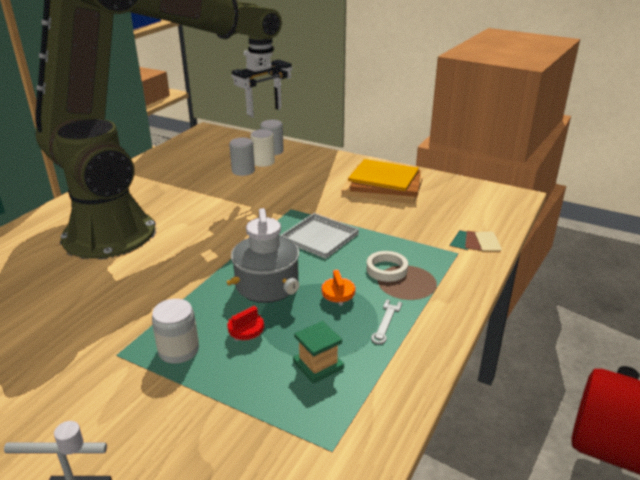

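The top view shows the bare cap on the pot at about (317,321), its bar running from lower left to upper right. The tray is at (187,317), and the orange (299,236) and red (402,297) caps are look-alikes. In the scene view the cap is at (263,232) and the tray at (321,237).

Run:
```python
from h import *
c=imaging.camera("top");im=c["img"]
cr=cv2.resize(im[270:370,265:370],None,fx=5.5,fy=5.5,interpolation=cv2.INTER_CUBIC);cv2.imwrite("pics/cr.png",cr[:,:,::-1])
for r in trace(c,"cap")[:3]:
    m=r["region"].astype(np.uint8);x,y,w,h=r["rect"]
    cnt=max(cv2.findContours(m,0,1)[0],key=cv2.contourArea)
    print("cap",r["p"],r["rect"],cv2.minEnclosingCircle(cnt),cv2.fitEllipse(cnt),at(c,x,y,165).round(1))
for r in trace(c,"tray_in")[:1]:
    cnt=max(cv2.findContours(r["region"].astype(np.uint8),0,1)[0],key=cv2.contourArea)
    b=cv2.boxPoints(cv2.minAreaRect(cnt));print([at(c,*p,12).round() for p in b],at(c,*cv2.minAreaRect(cnt)[0],12))
for k,z in(("pot",100),("tin",105)):
  for r in trace(c,k)[:1]:
    cnt=max(cv2.findContours(r["region"].astype(np.uint8),0,1)[0],key=cv2.contourArea);print(k,r["rect"],at(c,*cv2.minEnclosingCircle(cnt)[0],z))
s=imaging.camera("scene")
cr=cv2.resize(s["img"][195:305,215:335],None,fx=5,fy=5,interpolation=cv2.INTER_CUBIC);cv2.imwrite("pics/cr2.png",cr[:,:,::-1])
for r in trace(s,"cap")[:3]: print("scap",r["rect"],r["p"])
print(c["view"].round(3))
```

```text
cap 0.93 [403.3, 297.4, 40.2, 39.4] ((401.5, 296.5), 19.96256446838379) ((401.3616638183594, 296.7074890136719), (37.61473846435547, 39.15999221801758), 110.5616226196289) [ 557.9 -149.   165. ]
cap 0.89 [300.1, 234.8, 38.6, 34.8] ((298.5080871582031, 235.84817504882812), 18.912588119506836) ((298.3002014160156, 235.84449768066406), (36.00743865966797, 36.835052490234375), 109.69176483154297) [660.9  30.8 165. ]
cap 0.62 [316.7, 323.6, 44.4, 42.5] ((316.5812072753906, 320.14739990234375), 22.822223663330078) ((316.4220886230469, 320.0954284667969), (43.62244415283203, 44.53053665161133), 18.773216247558594) [509.2  -2.4 165. ]
[array([ 731., -125.,   12.]), array([ 819., -169.,   12.]), array([ 784., -239.,   12.]), array([ 696., -194.,   12.])] [ 757.41473139 -181.93135868   12.        ]
pot [320.3, 316.4, 93.0, 102.0] [524.50548496 -12.66511072 100.        ]
tin [459.7, 350.9, 55.8, 49.2] [ 473.95561786 -260.82183828  105.        ]
scap [247.9, 323.1, 36.5, 37.9] 0.89
scap [264.5, 225.6, 34.0, 32.8] 0.57
scap [338.5, 286.9, 36.3, 36.9] 0.56
[[ 2.900000e-02 -9.990000e-01  2.400000e-02 -2.517400e+01]
 [-9.850000e-01 -3.200000e-02 -1.690000e-01  6.571480e+02]
 [ 1.690000e-01 -1.900000e-02 -9.850000e-01  1.007117e+03]
 [ 0.000000e+00  0.000000e+00  0.000000e+00  1.000000e+00]]
```

View pics/cr.png

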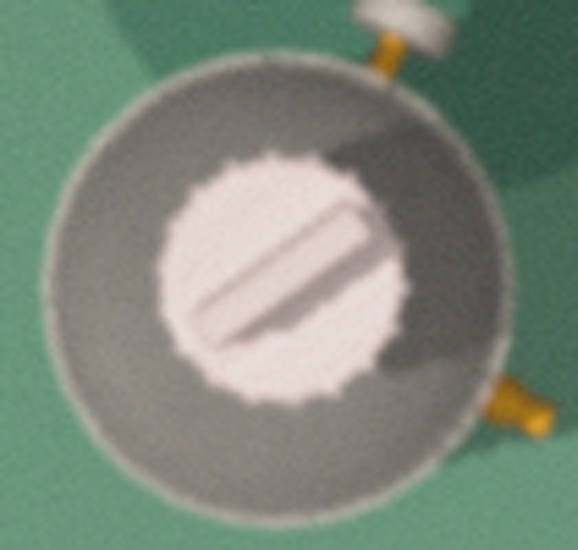

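View pics/cr2.png

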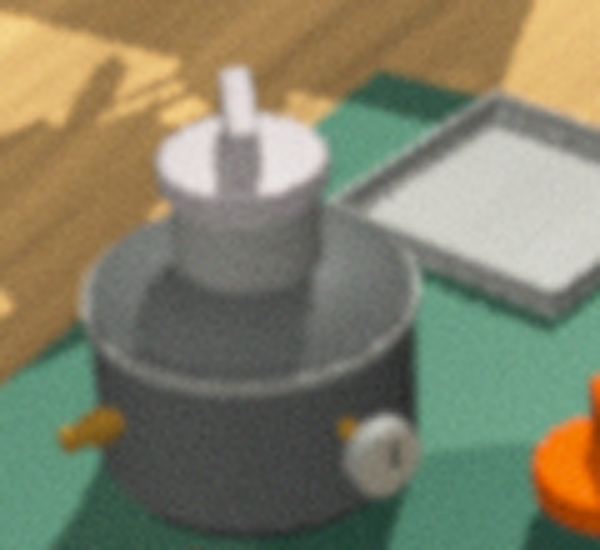

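The top crop shows the bar top from about (205,335) to (358,222) in crop pixels, with the disc centre near (281,279). The scene crop confirms the bar stands upright on the disc.

Run:
```python
from h import *
c=imaging.camera("top");im=c["img"].astype(int)
px=lambda u,v:(265+(u+.5)/5.5-.5,270+(v+.5)/5.5-.5)
a=at(c,*px(206,336),195.5);b=at(c,*px(358,221),195.5);print("bar",a,b,(a+b)/2,np.degrees(np.arctan2(*(b-a)[1::-1])),np.linalg.norm(b-a))
def big(m,win):
    y0,y1,x0,x1=win;M=np.zeros(m.shape,np.uint8);M[y0:y1,x0:x1]=m[y0:y1,x0:x1]
    return max(cv2.findContours(M,0,1)[0],key=cv2.contourArea)
k=big((im.min(2)>150),(290,350,285,350));o,rad=cv2.minEnclosingCircle(k);e=cv2.fitEllipse(cv2.convexHull(k));print("disc",o,rad,e,at(c,*o,166),at(c,*e[0],166))
k=big((im[:,:,1]-im[:,:,0]<18),(265,370,135,240));r=cv2.minAreaRect(k);q=cv2.boxPoints(r);print("tray",r,q.tolist(),[at(c,*p,18).round(1).tolist() for p in q],at(c,*r[0],18))
k=big((im[:,:,1]-im[:,:,0]<10),(275,368,268,362));print("pot rim",cv2.minEnclosingCircle(k),[at(c,*cv2.minEnclosingCircle(k)[0],z)[:2].round(1) for z in(90,100,110)])
s=imaging.camera("scene")
p=((a+b)/2);print("scene proj",[((proj(s,x)-[215,195])*5).round() for x in(a,b,p)])
print(monitor.read_state()["eef_rot"],monitor.read_state()["clock"])
```

```text
bar [496.08840727  21.62572992 195.5       ] [531.31656511 -22.52430618 195.5       ] [ 5.13702486e+02 -4.49288133e-01  1.95500000e+02] -51.41296422867958 56.48228742399759
disc (315.5, 320.5) 23.162569046020508 ((315.25067138671875, 320.6652526855469), (44.945533752441406, 45.89209747314453), 170.59596252441406) [ 5.14331478e+02 -2.55281527e-01  1.66000000e+02] [5.14042552e+02 1.57017606e-01 1.66000000e+02]
tray ((184.50001525878906, 317.5), (79.62315368652344, 81.58431243896484), 11.309932708740234) [[137.4615478515625, 349.69232177734375], [153.4615478515625, 269.69232177734375], [231.53848266601562, 285.30767822265625], [215.53848266601562, 365.30767822265625]] [[454.4, 337.8, 18.0], [610.0, 319.5, 18.0], [583.9, 164.6, 18.0], [429.2, 186.6, 18.0]] [518.39129676 252.19859276  18.        ]
pot rim ((321.5, 318.1486511230469), 50.120513916015625) [array([521.9, -12.3]), array([521.5, -12. ]), array([521. , -11.8])]
scene proj [array([227.,  70.]), array([240., 132.]), array([233., 100.])]
[-3.14157503e+00 -9.98583159e-07  2.80080060e+00] 1.25
```

Call:
arm_command([
  [1, -40, -32, -20, 3],
  [1, -81, -63, -20, 6],
  [1, -121, -95, -20, 9],
  [1, -162, -126, -20, 12],
  [1, -202, -158, -20, 15],
  [1, -242, -189, -20, 18],
  [1, -283, -221, -20, 21],
  [1, -323, -252, -20, 24],
  [1, -363, -284, -20, 27],
  [1, -404, -315, -20, 30],
  [1, -444, -347, -20, 31.9],
  [1, -484.5, -378, -20, 31.9],
  [1, -484.5, -378, -20, 31.9],
  [1, -484.5, -378, -20, 31.9],
], force=30)

```text
clock: 3.0
eef_pos: [513.8, 0.5, 244.3]
eef_rot: [-3.141, -0.0, 2.244]
wrist_force: [-0.2, -0.4, -0.3]
finger_gap: 93.7
finger_force: 0.0
```

Run:
```python
from h import *
s=monitor.read_state();print(s["eef_pos"],np.degrees(s["eef_rot"]),s["joints"],s["clock"],s["wrist_force"],s["moment"])
c=imaging.camera("scene");cv2.imwrite("pics/s2.png",cv2.resize(c["img"][130:290,190:350],None,fx=3.7,fy=3.7,interpolation=2)[:,:,::-1])
```

```text
[5.13816962e+02 5.02465826e-01 2.44305052e+02] [-1.79987733e+02 -2.31015143e-02  1.28561891e+02] [-7.03886099e-02  2.03769946e-01  1.59430863e+00  1.55902880e-04
  1.34394458e+00 -7.43455707e-01] 3.0 [-0.18122777 -0.43314804 -0.32123609] [ 0.00460109 -0.01795236  0.02959431]
```

View pics/s2.png

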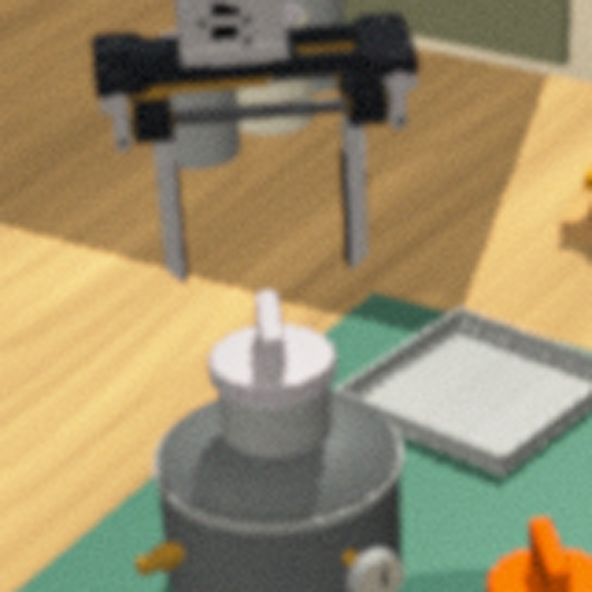

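The gripper sits centred above the bar (crop bar about (267,320), fingers at 175 and 355), and the closing line is across it. Descending.

Call:
arm_command([
  [1, 0, 0, 18, 0],
  [1, 0, 0, 36, 0],
  [1, 0, 0, 46, 0],
  [1, 0, 0, 53, 0],
  [1, 0, 0, 53, 0],
  [0, 0, 0, 53, 0],
  [0, 0, 0, 53, 0],
  [0, 0, 0, 53, 0],
  [0, 0, 0, 53, 0],
  [0, 0, 0, 53, 0],
  [0, 0, 0, 53, 0],
  [0, 0, 0, 53, 0],
], force=12)

```text
clock: 4.55
eef_pos: [514.1, 0.2, 191.5]
eef_rot: [3.142, 0.0, 2.244]
wrist_force: [0.6, -0.2, -0.4]
finger_gap: 27.7
finger_force: 0.0
```

```bash
cat > st.py <<'E'
from h import *
s=monitor.read_state()
print(s["clock"],s["eef_pos"].round(2),np.degrees(s["eef_rot"]).round(2),"F",s["wrist_force"].round(2),"M",s["moment"].round(3),"gap",round(s["finger_gap"],1),round(s["finger_force"],1))
E
python3 st.py
```

```text
4.55 [5.1413e+02 1.5000e-01 1.9147e+02] [180.     0.   128.57] F [ 0.58 -0.24 -0.38] M [-0.047 -0.016 -0.001] gap 27.7 0.0
```

Call:
arm_command([
  [0, 0, 0, 0, 0],
  [0, 0, 0, 0, 0],
  [0, 0, 0, 0, 0],
  [0, 0, 0, 0, 0],
])

```text
clock: 5.05
eef_pos: [514.1, 0.1, 191.5]
eef_rot: [-3.141, 0.0, 2.244]
wrist_force: [-0.6, -1.3, 1.0]
finger_gap: 13.9
finger_force: 11.9
```

```bash
python3 st.py
```

```text
5.05 [5.1407e+02 6.0000e-02 1.9146e+02] [-179.99    0.    128.57] F [-0.6  -1.28  1.  ] M [-0.342  0.329  0.021] gap 13.9 11.9
```

Call:
arm_command([
  [0, 0, -0.5, 0, 0],
  [0, 0, -0.5, 0, 0],
  [0, 0, -0.5, 0, 0],
], force=30)

```text
clock: 5.42
eef_pos: [513.9, -0.0, 191.5]
eef_rot: [3.141, 0.0, 2.244]
wrist_force: [2.4, 1.3, 0.2]
finger_gap: 13.6
finger_force: 29.9
```

```bash
python3 st.py
```

```text
5.425 [ 5.1393e+02 -2.0000e-02  1.9147e+02] [1.7997e+02 1.0000e-02 1.2858e+02] F [2.36 1.31 0.17] M [ 0.313 -0.57  -0.004] gap 13.6 29.9
```

Call:
arm_command([
  [0, 0, 0.3, 0, -2],
  [0, 0, 0.3, 0, -4],
  [0, 0, 0.3, 0, -6],
  [0, 0, 0.3, 0, -8],
  [0, 0, 0.3, 0, -10],
  [0, 0, 0.3, 0, -10],
])

```text
clock: 6.18
eef_pos: [513.9, 0.0, 191.4]
eef_rot: [-3.141, -0.0, 2.419]
wrist_force: [-0.1, -0.7, 1.8]
finger_gap: 13.7
finger_force: 29.9
```

```bash
python3 st.py
```

```text
6.175 [5.1392e+02 1.0000e-02 1.9144e+02] [-179.99   -0.    138.62] F [-0.15 -0.66  1.82] M [-0.089  0.076  0.057] gap 13.7 29.9
```

Call:
arm_command([
  [0, 0, 0, 0, -1.5],
  [0, 0, 0, 0, -3],
  [0, 0, 0, 0, -3],
])

```text
clock: 6.55
eef_pos: [514.0, 0.0, 191.5]
eef_rot: [-3.142, 0.0, 2.472]
wrist_force: [-0.3, -0.4, 1.9]
finger_gap: 14.1
finger_force: 29.9
```

```bash
python3 st.py
```

```text
6.55 [5.1398e+02 3.0000e-02 1.9147e+02] [-180.      0.    141.61] F [-0.26 -0.4   1.87] M [-0.141  0.055  0.031] gap 14.1 29.9
```

Call:
arm_command([
  [0, 0, 0, 0, -1.5],
  [0, 0, 0, 0, -3],
  [0, 0, 0, 0, -3],
])

```text
clock: 6.92
eef_pos: [514.0, 0.1, 191.5]
eef_rot: [3.142, 0.0, 2.524]
wrist_force: [-0.0, -0.4, 1.6]
finger_gap: 14.1
finger_force: 29.9
```

```bash
python3 st.py
```

```text
6.925 [5.1398e+02 5.0000e-02 1.9145e+02] [180.     0.   144.61] F [-0.05 -0.41  1.64] M [-0.047 -0.027  0.042] gap 14.1 29.9
```

Call:
arm_command([
  [0, 0, 0, 0, -1.5],
  [0, 0, 0, 0, -3],
  [0, 0, 0, 0, -3],
])

```text
clock: 7.3
eef_pos: [514.0, 0.1, 191.5]
eef_rot: [3.142, 0.0, 2.576]
wrist_force: [0.3, 0.2, 2.0]
finger_gap: 13.9
finger_force: 29.9
```

```bash
python3 st.py
```

```text
7.3 [5.1399e+02 6.0000e-02 1.9148e+02] [180.     0.   147.61] F [0.3  0.19 2.02] M [-0.034 -0.054  0.036] gap 13.9 29.9
```

Call:
arm_command([
  [0, 0, 0, 0, -1.5],
  [0, 0, 0, 0, -3],
  [0, 0, 0, 0, -3],
])

```text
clock: 7.68
eef_pos: [514.0, 0.0, 191.5]
eef_rot: [-3.142, 0.0, 2.629]
wrist_force: [0.2, -0.6, 1.8]
finger_gap: 13.6
finger_force: 29.9
```

```bash
python3 st.py
```

```text
7.675 [5.1398e+02 3.0000e-02 1.9147e+02] [-180.      0.    150.61] F [ 0.19 -0.63  1.83] M [ 0.013 -0.018  0.052] gap 13.6 29.9
```

Call:
arm_command([
  [0, 0, 0, 0, -1.5],
  [0, 0, 0, 0, -3],
  [0, 0, 0, 0, -3],
])

```text
clock: 8.05
eef_pos: [514.0, 0.0, 191.5]
eef_rot: [3.142, 0.0, 2.681]
wrist_force: [-0.6, -0.1, 2.4]
finger_gap: 13.6
finger_force: 29.9
```

```bash
python3 st.py
```

```text
8.05 [5.1398e+02 4.0000e-02 1.9149e+02] [1.8000e+02 1.0000e-02 1.5361e+02] F [-0.59 -0.14  2.42] M [-0.039 -0.002 -0.004] gap 13.6 29.9
```

Call:
arm_command([
  [0, 0, 0, 0, -1.5],
  [0, 0, 0, 0, -3],
  [0, 0, 0, 0, -3],
])

```text
clock: 8.43
eef_pos: [514.0, 0.0, 191.5]
eef_rot: [-3.142, 0.0, 2.733]
wrist_force: [-0.3, -0.5, 2.6]
finger_gap: 13.8
finger_force: 29.9
```

```bash
python3 st.py
```

```text
8.425 [5.1397e+02 2.0000e-02 1.9149e+02] [-180.      0.    156.61] F [-0.35 -0.54  2.62] M [ 0.001 -0.017  0.047] gap 13.8 29.9
```

Call:
arm_command([
  [0, 0, 0, 0, -1.5],
  [0, 0, 0, 0, -3],
  [0, 0, 0, 0, -3],
])

```text
clock: 8.8
eef_pos: [513.9, -0.3, 191.4]
eef_rot: [-3.141, 0.0, 2.785]
wrist_force: [-0.7, -5.3, 2.4]
finger_gap: 13.9
finger_force: 30.0
```

```bash
python3 st.py
```

```text
8.8 [ 5.1392e+02 -3.1000e-01  1.9144e+02] [-179.97    0.    159.59] F [-0.72 -5.31  2.44] M [-1.042  0.228 -0.268] gap 13.9 30.0
```

Call:
arm_command([
  [0, 0, 0, 0, 1],
  [0, 0, 0, 0, 1.2],
  [0, 0, 0, 0, 1.2],
])

```text
clock: 9.18
eef_pos: [513.9, -0.3, 191.5]
eef_rot: [-3.141, 0.0, 2.764]
wrist_force: [-1.8, -3.9, 3.0]
finger_gap: 13.9
finger_force: 29.9
```

```bash
python3 st.py
```

```text
9.175 [ 5.1393e+02 -2.8000e-01  1.9147e+02] [-1.7996e+02  1.0000e-02  1.5836e+02] F [-1.8  -3.95  2.97] M [-1.162  0.236 -0.02 ] gap 13.9 29.9
```

Call:
arm_command([
  [0, -0.1, -0.4, 0, 0],
  [0, -0.1, -0.4, 1, 0],
  [0, -0.1, -0.4, 2, 0],
  [0, -0.1, -0.4, 3, 0],
  [0, -0.1, -0.4, 3, 0],
], force=45)

```text
clock: 9.8
eef_pos: [514.0, -0.4, 188.9]
eef_rot: [3.142, 0.0, 2.764]
wrist_force: [-2.5, -3.3, 7.1]
finger_gap: 13.8
finger_force: 44.9
```

```bash
python3 st.py
```

```text
9.8 [ 5.1395e+02 -3.8000e-01  1.8886e+02] [1.8000e+02 2.0000e-02 1.5837e+02] F [-2.53 -3.32  7.13] M [-0.775  0.576 -0.021] gap 13.8 44.9
```

Call:
arm_command([
  [0, 0, 0, 1.2, 0],
  [0, 0, 0, 2.4, 0],
  [0, 0, 0, 3.4, 0],
  [0, 0, 0, 4.4, 0],
  [0, 0, 0, 4.4, 0],
  [0, 0, 0, 4.4, 0],
])

```text
clock: 10.55
eef_pos: [514.0, -0.4, 184.7]
eef_rot: [3.142, 0.001, 2.764]
wrist_force: [-3.5, -3.9, 10.0]
finger_gap: 13.6
finger_force: 44.9
```

```bash
python3 st.py
```

```text
10.55 [ 5.1400e+02 -3.7000e-01  1.8467e+02] [1.7999e+02 3.0000e-02 1.5838e+02] F [-3.47 -3.9   9.97] M [-0.775  0.677 -0.015] gap 13.6 44.9
```

Call:
arm_command([
  [0, 0, 0, 0.3, -2],
  [0, 0, 0, 0.3, -4],
  [0, 0, 0, 0.3, -6],
  [0, 0, 0, 0.3, -8],
  [0, 0, 0, 0.3, -10],
  [0, 0, 0, 0.3, -10],
])

```text
clock: 11.3
eef_pos: [514.4, -0.0, 184.6]
eef_rot: [3.141, 0.002, 2.939]
wrist_force: [-0.5, 0.5, 9.2]
finger_gap: 13.8
finger_force: 44.9
```

```bash
python3 st.py
```

```text
11.3 [ 5.1439e+02 -1.0000e-02  1.8460e+02] [1.7994e+02 1.0000e-01 1.6840e+02] F [-0.54  0.48  9.2 ] M [-0.056  0.19   0.025] gap 13.8 44.9
```

Past the stop, turning freely. Continue to 42° past.

Call:
arm_command([
  [0, 0, 0, 0.1, -3],
  [0, 0, 0, 0.1, -6],
  [0, 0, 0, 0.1, -9],
  [0, 0, 0, 0.1, -12],
  [0, 0, 0, 0.1, -15],
  [0, 0, 0, 0.1, -15],
])

```text
clock: 12.05
eef_pos: [514.4, 0.0, 184.5]
eef_rot: [3.141, 0.002, -3.082]
wrist_force: [-0.6, 0.2, 8.9]
finger_gap: 13.6
finger_force: 44.9
```

```bash
python3 st.py
```

```text
12.05 [5.1443e+02 3.0000e-02 1.8450e+02] [ 1.7997e+02  1.1000e-01 -1.7658e+02] F [-0.63  0.23  8.86] M [0.017 0.124 0.036] gap 13.6 44.9
```

Call:
arm_command([
  [0, 0, 0, 0.1, -3],
  [0, 0, 0, 0.1, -6],
  [0, 0, 0, 0.1, -9],
  [0, 0, 0, 0.1, -12],
  [0, 0, 0, 0.1, -15],
  [0, 0, 0, 0.1, -16.8],
  [0, 0, 0, 0.1, -16.8],
])

```text
clock: 12.92
eef_pos: [514.5, -0.1, 184.5]
eef_rot: [-3.141, 0.002, -2.789]
wrist_force: [0.3, -2.0, 8.4]
finger_gap: 13.5
finger_force: 44.9
```

```bash
python3 st.py
```

```text
12.925 [ 5.1447e+02 -1.5000e-01  1.8445e+02] [-1.7998e+02  1.2000e-01 -1.5980e+02] F [ 0.26 -2.04  8.42] M [-0.21   0.128  0.013] gap 13.5 44.9
```

Call:
arm_command([
  [0, 0, 0, -2, 0],
  [0, 0, 0, -4, 0],
  [0, 0, 0, -6, 0],
  [0, 0, 0, -8, 0],
  [0, 0, 0, -10, 0],
  [0, 0, 0, -12, 0],
  [0, 0, 0, -12, 0],
])

```text
clock: 13.8
eef_pos: [513.6, -0.2, 195.3]
eef_rot: [3.141, -0.001, -2.789]
wrist_force: [0.9, -0.1, 2.4]
finger_gap: 14.0
finger_force: 44.9
```

```bash
python3 st.py
```

```text
13.8 [ 5.1365e+02 -2.2000e-01  1.9529e+02] [ 1.7997e+02 -4.0000e-02 -1.5982e+02] F [ 0.92 -0.07  2.39] M [ 0.168 -0.067 -0.014] gap 14.0 44.9
```

Call:
arm_command([
  [0, 0, 0, -3, 0],
  [0, 0, 0, -6, 0],
  [0, 0, 0, -9, 0],
  [0, 0, 0, -12, 0],
  [0, 0, 0, -18, 0],
  [0, 0, 0, -26, 0],
  [0, 0, 0, -36, 0],
  [0, 0, 0, -46, 0],
  [0, 0, 0, -56, 0],
  [0, 0, 0, -60, 0],
  [0, 0, 0, -60, 0],
])

```text
clock: 15.18
eef_pos: [513.9, -0.4, 255.7]
eef_rot: [-3.141, 0.0, -2.79]
wrist_force: [0.1, 0.2, -2.3]
finger_gap: 14.0
finger_force: 44.9
```

```bash
python3 st.py
python3 - <<'E'
from h import *
c=imaging.camera("scene");a=c["img"][130:310,190:400]
cv2.imwrite("pics/s3.png",cv2.resize(a,None,fx=3,fy=3,interpolation=2)[:,:,::-1])
E
```

```text
15.175 [ 5.1393e+02 -3.7000e-01  2.5569e+02] [-1.7999e+02  1.0000e-02 -1.5983e+02] F [ 0.13  0.21 -2.27] M [0.025 0.033 0.004] gap 14.0 44.9
```

View pics/s3.png

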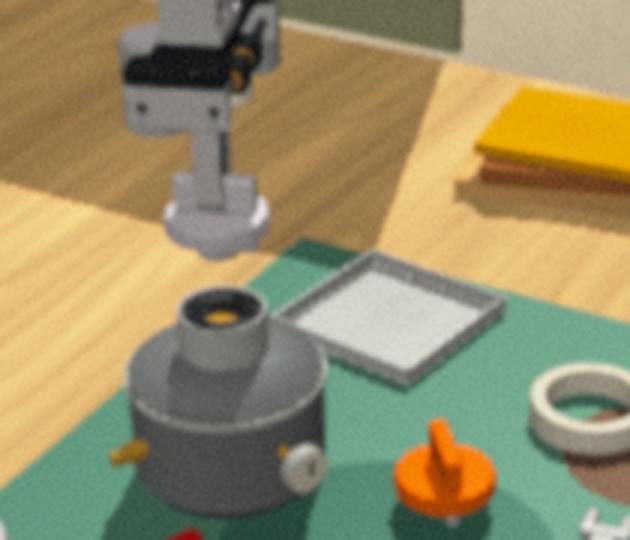

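The cap hangs upright in the gripper (crop (215,225)), with the neck open and the tray at (390,315). Carrying it over.

Call:
arm_command([
  [0, -8, 20, 0, 0],
  [0, -18, 46, 0, 0],
  [0, -28, 73, 0, 0],
  [0, -38, 99, 0, 0],
  [0, -48, 125, 0, 0],
  [0, -58, 151, 0, 0],
  [0, -68, 177, 0, 0],
  [0, -78, 203, 0, 0],
  [0, -86, 223, 0, 0],
  [0, -90, 234, 0, 0],
  [0, -90, 234, 10, 0],
  [0, -90, 234, 35, 0],
  [0, -90, 234, 65, 0],
  [0, -90, 234, 95, 0],
  [0, -90, 234, 125, 0],
  [0, -90, 234, 150, 0],
  [0, -90, 234, 168, 0],
  [0, -90, 234, 178, 0],
  [0, -90, 234, 183, 0],
  [0, -90, 234, 183, 0],
])

```text
clock: 17.73
eef_pos: [517.9, 250.3, 72.8]
eef_rot: [-3.142, 0.0, -2.789]
wrist_force: [-0.9, 0.6, -1.2]
finger_gap: 13.5
finger_force: 44.9
```

```bash
python3 st.py
python3 - <<'E'
from h import *
c=imaging.camera("top");a=c["img"][250:380,120:260]
cv2.imwrite("pics/t3.png",cv2.resize(a,None,fx=4,fy=4,interpolation=2)[:,:,::-1])
c=imaging.camera("scene");a=c["img"][130:290,240:400]
cv2.imwrite("pics/s4.png",cv2.resize(a,None,fx=3.7,fy=3.7,interpolation=2)[:,:,::-1])
E
```

```text
17.725 [517.86 250.34  72.82] [-1.8000e+02  2.0000e-02 -1.5983e+02] F [-0.87  0.58 -1.24] M [ 0.004 -0.014 -0.005] gap 13.5 44.9
```

View pics/s4.png

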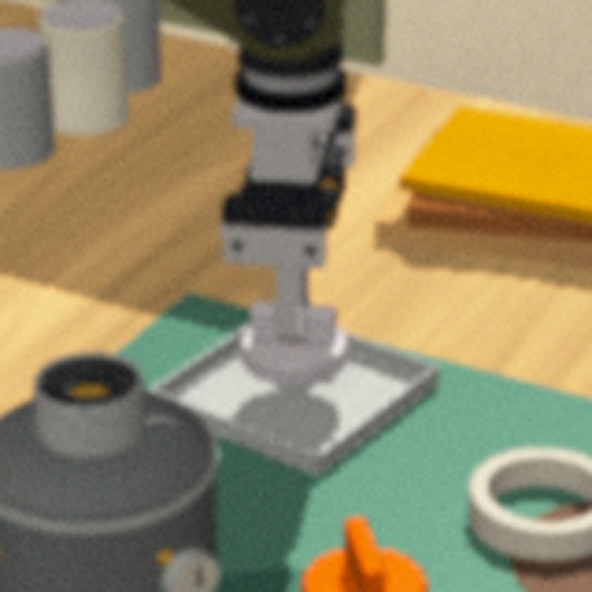

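The cap hangs just above the tray, well inside it (cap (292,355), tray (300,385) in the crop). Lowering the last part slowly.

Call:
arm_command([
  [0, 0, 0, 2, 0],
  [0, 0, 0, 4, 0],
  [0, 0, 0, 6, 0],
  [0, 0, 0, 8, 0],
  [0, 0, 0, 10, 0],
  [0, 0, 0, 10, 0],
], force=25)

```text
clock: 18.58
eef_pos: [517.6, 250.3, 62.3]
eef_rot: [3.142, -0.0, -2.79]
wrist_force: [0.6, 0.6, -2.2]
finger_gap: 13.8
finger_force: 24.9
```

```bash
python3 st.py
```

```text
18.575 [517.62 250.28  62.34] [ 1.8000e+02 -2.0000e-02 -1.5983e+02] F [ 0.61  0.64 -2.16] M [-0.003  0.022 -0.033] gap 13.8 24.9
```

Call:
arm_command([
  [0, 0, 0, 0.7, 0],
  [0, 0, 0, 1.4, 0],
  [0, 0, 0, 2, 0],
  [0, 0, 0, 2, 0],
])

```text
clock: 19.08
eef_pos: [517.7, 250.3, 60.5]
eef_rot: [3.142, -0.0, -2.79]
wrist_force: [-0.4, -0.5, -1.2]
finger_gap: 13.5
finger_force: 24.9
```

```bash
python3 st.py
```

```text
19.075 [517.7  250.29  60.54] [ 180.     -0.   -159.83] F [-0.36 -0.49 -1.25] M [ 0.03   0.014 -0.006] gap 13.5 24.9
```

Call:
arm_command([
  [0, 0, 0, 0.6, 0],
  [0, 0, 0, 1.2, 0],
  [0, 0, 0, 1.2, 0],
])

```text
clock: 19.45
eef_pos: [517.9, 250.4, 60.4]
eef_rot: [-3.142, 0.001, -2.79]
wrist_force: [-4.6, -2.8, 10.0]
finger_gap: 13.9
finger_force: 25.0
```

```bash
python3 st.py
```

```text
19.45 [517.93 250.36  60.45] [-1.8000e+02  5.0000e-02 -1.5983e+02] F [-4.55 -2.77  9.95] M [-0.437  0.965  0.017] gap 13.9 25.0
```

Call:
arm_command([
  [0, 0, 0, -0.8, 0],
  [0, 0, 0, -0.8, 0],
  [0.3, 0, 0, -0.8, 0],
  [0.6, 0, 0, -0.8, 0],
  [0.6, 0, 0, -0.8, 0],
  [0.6, 0, 0, -0.8, 0],
  [0.6, 0, 0, -0.8, 0],
  [0.6, 0, 0, -5, 0],
  [0.6, 0, 0, -15, 0],
  [0.6, 0, 0, -35, 0],
  [0.6, 0, 0, -65, 0],
  [0.6, 0, 0, -95, 0],
  [0.6, 0, 0, -120, 0],
  [0.6, 0, 0, -120, 0],
], force=10)

```text
clock: 21.2
eef_pos: [518.4, 250.6, 181.6]
eef_rot: [3.141, 0.004, -2.789]
wrist_force: [0.3, 0.1, -0.8]
finger_gap: 56.1
finger_force: 0.0
```

```bash
python3 st.py
python3 - <<'E'
from h import *
c=imaging.camera("scene");a=c["img"][130:290,240:400]
cv2.imwrite("pics/s5.png",cv2.resize(a,None,fx=3.7,fy=3.7,interpolation=2)[:,:,::-1])
E
```

```text
21.2 [518.38 250.59 181.62] [ 179.99    0.23 -159.83] F [ 0.3   0.09 -0.77] M [0.06  0.055 0.004] gap 56.1 0.0
```

View pics/s5.png

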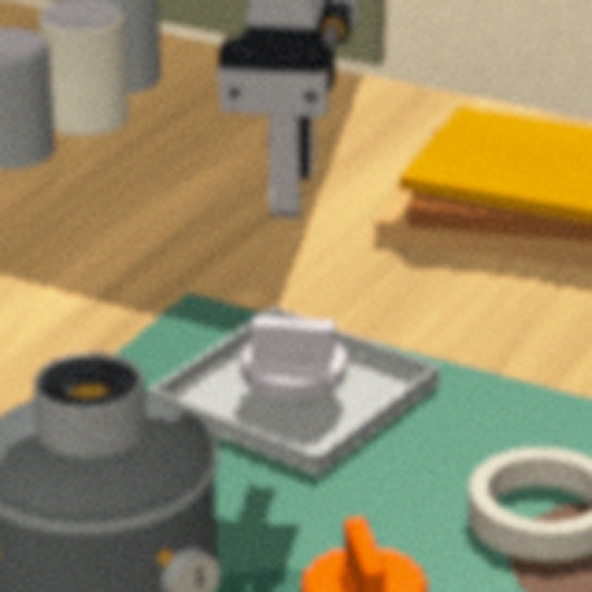

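The cap stands upright in the middle of the tray (crop (293,360)), and the gripper is clear above it. Handing in.

```bash
python3 -c "
from h import *
print(job.sign_off())"
```

```text
the job is handed in; nothing more can be done
None
```

The pot is open and the cap stands upright on its stem near the middle of the tray, with the gripper clear above it; I handed the job in at about 21 s of the 67 s allowed, and it returned no verdict.

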